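# Refit the filter of a carver's downdraft dust box

### The arm

A 7-joint arm with a two-finger parallel gripper is mounted at the origin on the work surface. World frame = base frame: x ahead of the robot, y to its left, z up, the work surface at z = 0. Lengths are in m, angles in rad, forces in N, time in s.
With the tool pointing down it reaches from about 0.35 to 0.9 m from the base axis. Payload 8.1 kg.
Tool frame: the origin (TCP) lies midway between the tips of the shut fingers; the grasp point (between the pads) lies 19 mm behind it; z points along the fingers, y is the direction in which the jaws open and shut (so a half turn about z gives the same grasp; the last joint's range is limited). The gripper opens to 92 mm and grips with 3 to 60 N. Pads are 19 mm wide; open, the fingers measure 130 mm over their backs; the gripper's body (75 mm by 190 mm) begins 47 mm behind the grasp point.
Start: joints at [1.098, 0.434, 0.025, 1.573, -0.012, 1.134, -0.075], TCP at [0.226, -0.583, 0.227] pointing down, gripper open.
Joint ranges: [-2.62, 2.62], [-0.44, 2.09], [-1.27, 1.32], [0.08, 2.57], [-1.32, 4.46], [0.12, 2], [-2.74, 2.74]. Speed limits (rad/s): [2.22, 2.22, 3.01, 3.01, 3.14, 3.14, 3.14].

### API

Orientations are given as a unit quaternion [x, y, z, w].
In Python, from rig import status, get_image, calibration, arm, look_for, tip_of gives the robot as it stands.
- The arm moves only by the shell command python3 -m handwheel 'ROWS'. ROWS is JSON, a list of rows, each an object with "grip": the closure, from 0 (fully open) to 1 (shut); "translation": the shift along the tool's x, y, z scaled (see below), a list of three; "yaw": the turn about the tool's z scaled (see below). In form: [{"grip": grip, "translation": [dx, dy, dz], "yaw": yaw}, ...]. A call has 1 to 8 rows; each row is the pose to reach, as a shift and turn from the pose commanded when the call began, along the tool's axes at that moment; what a row does not reach only later rows make up. The controller multiplies each number of a shift by 500 mm and each number of a turn by 45 degrees. A row lasts 1/8 s, in which the tool goes at most 62.5 mm and 10.7 degrees, less where a joint would pass 70% of its speed; a pose out of reach is approached as far as the arm can. A call with a number of a shift or a turn outside -1 to 1 is refused whole. A call with a gripper value outside its range is refused whole. The fingers move at their own pace and stop on an object; the grip force is fixed at half the most. Time passes only in rows, so rows that repeat a pose let the fingers close. It gives the time, the measured TCP pose, the force and the opening at its end, in the units of the state.
- status.sense(): the state, without advancing time (a new reading comes with each control period).
- get_image(name): name is "scene" or "top" or "wrist"; returns the picture (420x560x3 uint8, blue, green, red); there is no depth.
- calibration(name): a dict with "fovy" (degrees; the focal length in pixels is half the picture's height over the tangent of half this angle, whatever the lens; pixels are square), "cx", "cy" (the principal point, pixels), "k1" (the pictures are not rectified: a ray, as slopes to the right and down, at radius r is drawn at 1 + k1 r^2 times it, then the intrinsics apply), "R" (3x3) and "t" (3): a world point X has camera coordinates R X + t. Camera axes: x right, y down, z forward; pixel columns grow to the right and rows downward; lengths in m; the calibration is good to about 2 mm. A picture is of the moment at which its call begins: read the wrist's pose just before it. calibration takes no time and is no camera call; for the wrist camera it gives the pose at the moment of the call.
- arm.close_job(): hands the job in, once; it reports no verdict.
Trained networks look in the newest picture that a camera, given by its name, has taken for a name from the list of things; names that differ only in an ending like _2 or _b are one class to them, and where a whole thing is asked for, a point or a joint stands for the part that bears it (a point fixed in the world has none). Each returns a list of dicts, best first, with "conf" (0 to 1); they miss things now and then, are a little off and sometimes report something else, mostly with a low value. They report only what shows in the picture. A call takes as long as a camera call. They do not tell look-alikes from the thing itself.
- look_for(camera, label): "rect" ([centre column, centre row, width, height] in pixels, round what is visible of it).
- tip_of(camera, label): "xy" ([column, row] in pixels: a listed point, or the origin of a listed thing).
The state is a dict: "t": time; "qpos": joint angles; "qd": joint speeds; "effort": joint torques, N m; "tcp_pos": TCP position; "tool_rot": TCP orientation; "wrist_force": force on the tool from outside, world axes, zero at the start; "torque": the same for the moment, N m; "opening": finger opening in m.
Only numpy, scipy, OpenCV 4.12 (cv2) and the standard library are available. Lean on these libraries where they do the work, as an engineer would, in place of code of your own. Each camera call takes 0.05 s, during which the arm holds its last target. There are 200 camera calls.

### The job

The dust box on the carving bench has its filter tray out. Lay the pleated filter panel in the tray so that it sits flat on the tray's floor, then carry the loaded tray to the box and slide it into the front slot, handle outwards, fully home so that its front plate closes against the box. Leave the strop, the tumbler, the wood blank and the carved gnome where they are.

Things in the scene. Friction and masses are not known exactly. Their poses are not given: they have to be found in the camera images.
- dust_box: Fixed bench-top downdraft dust box, grey steel, 250 deep (x) x 240 wide (y) x 105 mm high, slotted grille on top. Origin on the bench under the middle of its front face; +x points into the box, z up: it spans x 0 to 250, y -120 to 120. With the tray home the tray's origin is at x 80, y 0, z 20 mm here, both x axes alike.
- slot (a point): Middle of the floor edge of the tray slot in the box's front face, 20 mm above the bench, axes as the box. Slot roof 37 mm above its floor, guide rails at y = +-36.5 mm (flared to about +-40 over the first 12 mm), 170 mm deep. A level loading lip, 50 mm wide and 3 mm thick, sticks out 60 mm in front of it. No catch, light friction only.
- tray: Loose open steel filter tray, about 0.26 kg, on the bench. Origin under the middle of the basket; x along it, handle at -x, z up. Basket x +-80, 68 wide, 18 high; floor 3, walls 3.5, inside 153 x 61 mm. Centre of mass x -16. Front plate x -84 to -80, 90 wide, z 0 to 44 mm, stops against the box face. Handle: 10 mm dark bar, 64 long along y, axis at x -114, z 30, two posts at y +-26 mm.
- filter: Loose pleated filter panel, 0.12 kg, rigid: cardboard rim round cream paper pleats, 150 long (x) x 58 wide (y) x 30 mm thick. Origin at the centre of its underside, z up; it starts flat on the bench, pleats up, and is the same either way round. Seated in the tray its origin is at x = 0, y = 0, z = 3 mm in the tray's frame, and it stands 15 mm proud of the tray's walls.
- strop: Bystander: loose wooden strop block with a dark leather face, 210 x 55 x 22 mm, lying on the bench; origin at the centre of its underside, x along its length.
- tumbler: Bystander: black drinking tumbler standing beside the box front, 158 mm high, 80 mm in diameter; origin at the centre of its underside.
- blank: Bystander: uncarved light wood blank standing on end beside the box front, 58 x 58 mm and 167 mm high, sawn in two steps to a narrower top; origin at the centre of its underside.
- gnome: Bystander: carved gnome figure in light wood standing on the box's grille, 138 mm high, 56 mm in diameter; origin at the centre of its underside.
Mind the look-alikes: they are no part of the job. There is more than one size of the filter; the job needs the largest.

How it is judged:
On the way:
1. the filter lies seated in the tray while the tray is still wholly outside the box (x of filter in the frame of tray between -0.004 and 0.004 m and y of filter in the frame of tray between -0.004 and 0.004 m and z of filter in the frame of tray below 0.0055 m and angle between the z axis of filter and the z axis of tray, either way round below 0.05 rad and (x of tray in the frame of dust_box below -0.075 m or y of tray in the frame of dust_box above 0.1 m or y of tray in the frame of dust_box below -0.1 m)), for 0.2 s.
At the end, for the whole second after the job is handed in: The tray is home in the box (front plate within 5 mm of the box face, square in the slot) with the filter seated flat in it (within 4 mm of its seat and 3 mm of its height), all at rest (x of tray in the frame of dust_box between 0.075 and 0.084 m and y of tray in the frame of dust_box between -0.005 and 0.005 m and z of tray in the frame of dust_box between 0.017 and 0.024 m and angle between the x axis of tray and the x axis of dust_box, either way round below 0.06 rad and x of filter in the frame of tray between -0.004 and 0.004 m and y of filter in the frame of tray between -0.004 and 0.004 m and z of filter in the frame of tray below 0.0055 m and angle between the z axis of filter and the z axis of tray, either way round below 0.05 rad and linear speed of each of tray, filter below 0.01 m/s); the robot touches nothing.
It fails at once if the strop is moved by more than 30 mm (distance of strop from where it was at the start of the episode above 0.03 m).
It fails at once if the tumbler is moved by more than 30 mm or knocked over (distance of tumbler from where it was at the start of the episode above 0.03 m or angle between tumbler's own z axis and vertical above 0.4 rad).
It fails at once if the blank is moved by more than 30 mm or knocked over (distance of blank from where it was at the start of the episode above 0.03 m or angle between blank's own z axis and vertical above 0.4 rad).
It fails at once if the gnome is moved by more than 30 mm or knocked over (distance of gnome from where it was at the start of the episode above 0.03 m or angle between gnome's own z axis and vertical above 0.4 rad).
It also fails if it takes over 72 s, if anything falls off the work surface, if the arm or the gripper's body presses on something with over 40 N, if the wrist force passes 120 N, or if a joint passes its speed limit or range.

## Working session

There is one attempt and no reset: what is moved stays moved. The work goes in short steps, Python scripts to look and compute and a shell command to move; the robot and the scene stay as the last step left them, time stands still between calls to the robot, and variables do not carry over. Pictures are saved under pics/ and viewed, about 8 in all and at most 12, crops included, and the job is handed in when it is done.

```bash
mkdir -p pics; ls; python3 - <<'E'
from rig import status,get_image,calibration,look_for,tip_of
import cv2,numpy as np
s=status.sense();print(s)
a=get_image("top");b=get_image("scene")
cv2.imwrite("pics/top0.png",a);cv2.imwrite("pics/scene0.png",b)
for c in("top","scene"):
    k=calibration(c);print(c,k)
    for n in("dust_box","slot","tray","filter","strop","tumbler","blank","gnome"):
        if n!="slot":print(n,[(np.round(d["rect"]).tolist(),round(d["conf"],2)) for d in look_for(c,n)][:4], end=" ")
        print(n,[(np.round(d["xy"]).tolist(),round(d["conf"],2)) for d in tip_of(c,n)][:4])
print(status.sense()["t"])
E
```

```text
pics
{'t': 0.0, 'qpos': array([ 1.0984134 ,  0.43516602,  0.02496195,  1.57409425, -0.011557  ,
        1.13397998, -0.07511353]), 'qd': array([ 0.00029205, -0.00087163,  0.00027765,  0.00080643, -0.00149813,
       -0.00050256, -0.00177503]), 'effort': array([-7.07374074e-04, -6.67849803e+01,  9.85032097e-01, -3.14456964e+01,
       -6.04828703e-02,  4.27530985e-02,  6.73501404e-05]), 'tcp_pos': array([ 0.22564176, -0.58230955,  0.22598134]), 'tool_rot': array([ 9.82960994e-01,  1.83812727e-01, -2.20978780e-04, -7.18619730e-04]), 'wrist_force': array([ 1.01450152,  0.85898036, -0.24034272]), 'torque': array([ 0.00824461, -0.04214999,  0.01503337]), 'opening': 0.09147302811785944}
top {'fovy': 55.28954257786568, 'cx': 278.99867670587645, 'cy': 204.34414803280617, 'k1': -0.019892265043235147, 'R': array([[ 0.01400115, -0.99975911,  0.01690247],
       [-0.99352052, -0.01581656, -0.1125469 ],
       [ 0.11278713, -0.01521716, -0.99350264]]), 't': array([0.03839875, 0.51932466, 0.96414638])}
dust_box [([283.0, 120.0, 126.0, 147.0], 0.7)] dust_box [([290.0, 171.0], 0.74), ([139.0, 179.0]
[... 956 characters left out ...]
t': array([ 0.22827261, -0.33234338,  1.20253653])}
dust_box [([209.0, 308.0, 163.0, 179.0], 0.86)] dust_box [([243.0, 255.0], 0.59)]
slot [([245.0, 254.0], 0.92)]
tray [([206.0, 136.0, 65.0, 51.0], 0.56)] tray [([214.0, 142.0], 0.77)]
filter [([410.0, 245.0, 54.0, 66.0], 0.65), ([335.0, 208.0, 40.0, 37.0], 0.56)] filter [([407.0, 246.0], 0.95), ([423.0, 183.0], 0.91), ([331.0, 210.0], 0.65)]
strop [([399.0, 337.0, 55.0, 106.0], 0.84)] strop [([397.0, 333.0], 0.78)]
tumbler [([151.0, 237.0, 44.0, 55.0], 0.95)] tumbler [([165.0, 256.0], 0.92)]
blank [([320.0, 284.0, 36.0, 54.0], 0.7)] blank []
gnome [([173.0, 302.0, 39.0, 36.0], 0.8)] gnome [([175.0, 311.0], 0.69), ([318.0, 294.0], 0.38)]
1.6
```

View pics/top0.png

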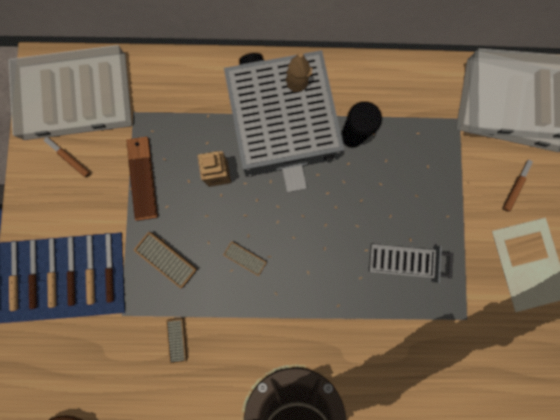

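View pics/scene0.png

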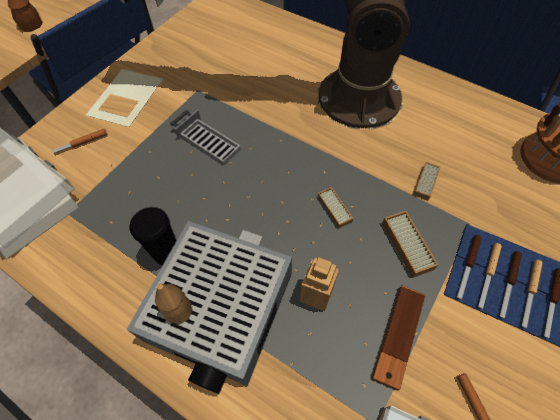

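Top view: the filter candidates are (166,259), which is large, (245,257), small, and (177,341), small and grey. The largest, at (166,259), matches the 150x58 description. The tray is at (403,262) with its handle to the right at (444,263). The box's lip is at (294,178), the tumbler at (362,122), the blank at (213,167) and the strop at (142,178). Next, one close crop mosaic.

```bash
cat > h.py <<'E'
import numpy as np,cv2
from rig import status,get_image,calibration,look_for,tip_of
from scipy.spatial.transform import Rotation as Ro
def K(c):
    f=210/np.tan(np.radians(c["fovy"])/2); return np.array([[f,0,c["cx"]],[0,f,c["cy"]],[0,0,1]])
def ray(uv,c):
    p=cv2.undistortPoints(np.array([[uv]],float),K(c),np.array([c["k1"],0,0,0]))[0,0]
    R=np.array(c["R"]); return -R.T@np.array(c["t"]),R.T@np.array([p[0],p[1],1])
def px2w(uv,z,c):
    o,d=ray(uv,c); return o+d*(z-o[2])/d[2]
def w2px(X,c):
    return cv2.projectPoints(np.array(X,float).reshape(-1,3),cv2.Rodrigues(np.array(c["R"]))[0],np.array(c["t"],float),K(c),np.array([c["k1"],0,0,0]))[0][:,0]
def crop(img,u,v,w,h,s):
    return cv2.resize(img[v:v+h,u:u+w],None,fx=s,fy=s,interpolation=cv2.INTER_CUBIC)
E
python3 - <<'E'
from h import *
a=cv2.imread("pics/top0.png")
m=np.hstack([crop(a,130,220,80,80,5),crop(a,365,230,80,80,5)])
m2=cv2.resize(a[130:200,215:355],(800,400),interpolation=cv2.INTER_CUBIC)[:, :]
m2=m2[:200*2]
cv2.imwrite("pics/m.png",cv2.resize(np.vstack([m,m2]),(600,600)))
c=calibration("top")
for n,uv,z in [("filt",(166,259),.03),("small",(245,257),.03),("tray",(403,262),.01),("handle",(444,263),.03),("lip",(294,178),.02),("slot",(288,164),.02),("blank",(213,167),.12),("tumb",(364,120),.158),("strop",(142,178),.02)]:
    print(n,px2w(uv,z,c).round(3))
E
```

```text
filt [0.381 0.319 0.03 ]
small [0.388 0.127 0.03 ]
tray [ 0.381 -0.267  0.01 ]
handle [ 0.38  -0.362  0.03 ]
lip [0.587 0.009 0.02 ]
slot [0.623 0.025 0.02 ]
blank [0.591 0.198 0.12 ]
tumb [ 0.695 -0.138  0.158]
strop [0.581 0.391 0.02 ]
```

View pics/m.png

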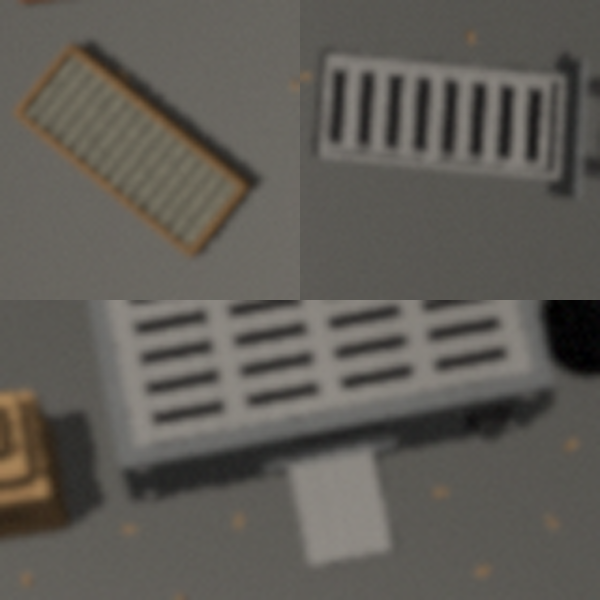

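The crop confirms the choice: the filter with the orange rim at (166,260), with its corners clear. The tray basket is seen with its plate and handle to the right, and the lip is sharp. Now I'll compute poses.

```bash
cat >> h.py <<'E'
def plan(xyz,jaw):  # world target TCP, jaw axis angle (deg, mod 180) -> shift/500mm in tool axes, yaw/45deg
    s=status.sense();R=Ro.from_quat(s["tool_rot"]).as_matrix()
    cur=np.degrees(np.arctan2(R[1,1],R[0,1]))
    d=(jaw-cur+90)%180-90
    print("tr",(R.T@(np.array(xyz)-s["tcp_pos"])/.5).round(4),"yaw",round(-d/45,4),"(other",round(-(d-np.sign(d)*180)/45,3),") q7",s["qpos"][6].round(2),"t",round(s["t"],2),"tcp",s["tcp_pos"].round(4),"jaw",round(cur,2),"F",np.round(s["wrist_force"],1),"op",round(s["opening"],4))
E
python3 - <<'E'
from h import *
c=calibration("top")
f=np.array([(75,48),(18,112),(193,255),(252,182)])/3.75+(130,220)
t=np.array([(28,53),(20,157),(262,182),(268,73)])/3.75+(365,230)
b=np.array([(290,460),(378,452),(390,548),(309,565)])/4.286+(215,130-300/4.286)
e=np.array([(125,465),(550,388)])/4.286+(215,130-300/4.286)
ang=lambda v:np.degrees(np.arctan2(v[1],v[0])).round(2)
F=np.array([px2w(p,.03,c) for p in f]);T=np.array([px2w(p,.018,c) for p in t]);B=np.array([px2w(p,.02,c) for p in b]);E=np.array([px2w(p,.105,c) for p in e])
for P in(F,T,B):print(P.mean(0).round(4),[(ang(P[(i+1)%4]-P[i]),np.linalg.norm(P[(i+1)%4]-P[i]).round(4)) for i in range(4)])
print(E.round(4),ang(E[0]-E[1]),np.linalg.norm(E[0]-E[1]))
print("slot pt top",px2w((288,164),.02,c),"scene",px2w((245,254),.02,calibration("scene")))
print("filter scene",px2w((407,246),.0,calibration("scene")),"tray scene",px2w((214,142),.0,calibration("scene")))
x=F.mean(0);plan([x[0],x[1],.25],(ang(F[2]-F[1])+90))
E
```

```text
[0.3789 0.3194 0.03  ] [(np.float64(140.28), np.float64(0.0547)), (np.float64(-127.44), np.float64(0.1475)), (np.float64(-37.64), np.float64(0.0594)), (np.float64(54.42), np.float64(0.1456))]
[ 0.3834 -0.2655  0.018 ] [(np.float64(174.93), np.float64(0.0686)), (np.float64(-95.17), np.float64(0.1615)), (np.float64(-4.81), np.float64(0.072)), (np.float64(86.03), np.float64(0.1612))]
[0.587  0.0073 0.02  ] [(np.float64(-83.71), np.float64(0.0522)), (np.float64(-172.58), np.float64(0.0577)), (np.float64(102.9), np.float64(0.0487)), (np.float64(10.84), np.float64(0.0635))]
[[ 0.592   0.1289  0.105 ]
 [ 0.6386 -0.1008  0.105 ]] 101.48 0.23433429145553142
slot pt top [0.62278988 0.02468903 0.02      ] scene [0.61087066 0.02082767 0.02      ]
filter scene [0.37985231 0.3252699  0.        ] tray scene [ 0.37551896 -0.25654028  0.        ]
tr [ 0.9373 -1.5719 -0.0467] yaw -0.6973 (other 3.303 ) q7 -0.08 t 1.6 tcp [ 0.2258 -0.5828  0.2267] jaw -68.82 F [-0.1  0.5 -0. ] op 0.0918
```

```bash
python3 -m handwheel '[{"grip":0,"translation":[0.52,-0.46,-0.1],"yaw":0},{"grip":0,"translation":[0.52,-0.46,-0.1],"yaw":0},{"grip":0,"translation":[0.52,-0.46,-0.1],"yaw":0},{"grip":0,"translation":[0.52,-0.46,-0.1],"yaw":0},{"grip":0,"translation":[0.52,-0.46,-0.1],"yaw":0},{"grip":0,"translation":[0.52,-0.46,-0.1],"yaw":0},{"grip":0,"translation":[0.52,-0.46,-0.1],"yaw":0},{"grip":0,"translation":[0.52,-0.46,-0.1],"yaw":0}]'
python3 - <<'E'
from h import *
c=calibration("wrist");a=get_image("wrist");cv2.imwrite("pics/w1.png",a)
import pickle;pickle.dump(c,open("w1.pkl","wb"))
print(tip_of("wrist","tray"),look_for("wrist","tray"))
plan([.5,.0,.28],175.3); plan([.379,.3195,.20],143.5)
print("cam",(-np.array(c["R"]).T@c["t"]).round(3))
E
```

```text
t: 2.6
tcp_pos: [0.3848, -0.275, 0.2767]
tool_rot: [0.983, 0.184, -0.0, 0.0]
wrist_force: [-0.2, -0.5, -0.5]
opening: 0.0924
[{'xy': [267.0, 166.9], 'conf': 0.88}] [{'rect': [282.2, 174.7, 165.2, 117.6], 'conf': 0.65}]
tr [ 0.4136 -0.4312 -0.0072] yaw -1.4277 (other 2.572 ) q7 -0.72 t 2.75 tcp [ 0.3845 -0.2755  0.2765] jaw -68.95 F [0.  0.6 0.7] op 0.0917
tr [ 0.4174 -1.1145  0.1529] yaw -0.721 (other 3.279 ) q7 -0.72 t 2.75 tcp [ 0.3845 -0.2755  0.2765] jaw -68.95 F [0.  0.6 0.7] op 0.0917
cam [ 0.447 -0.251  0.434]
```

View pics/w1.png

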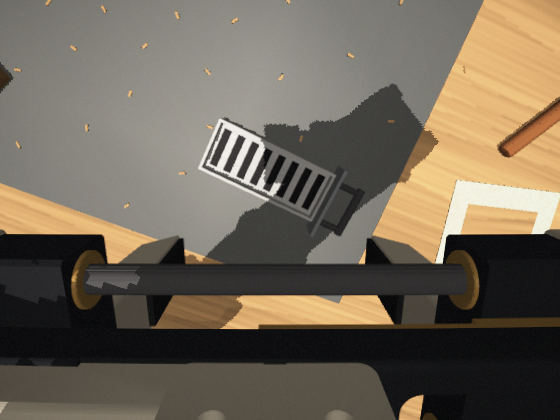

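Wrist view: the tray's far corners are about (220,118) and (200,166), the plate about (345,168) to (312,234), and the handle outer ends about (361,200) and (341,236). I'll fit a model and check it by overlay.

```bash
cat >> h.py <<'E'
from scipy.optimize import least_squares
def fit(pts,pix,c,p0,zb=0):  # object pts (m) -> x,y,yaw(rad)
    pts=np.array(pts,float)
    W=lambda p:np.c_[pts[:,0]*np.cos(p[2])-pts[:,1]*np.sin(p[2])+p[0],pts[:,0]*np.sin(p[2])+pts[:,1]*np.cos(p[2])+p[1],pts[:,2]+zb]
    r=least_squares(lambda p:(w2px(W(p),c)-pix).ravel(),p0,loss="soft_l1")
    return r.x,(w2px(W(r.x),c)-pix).round(1)
def outline(im,c,p,polys,zb=0,off=(0,0),s=1):
    for P in polys:
        P=np.array(P,float);R=Ro.from_euler("z",p[2]).as_matrix()
        q=(w2px(P@R.T+[p[0],p[1],zb],c)-off+.5)*s
        cv2.polylines(im,[np.round(q).astype(int)],True,(0,0,255),1)
rect=lambda x0,x1,y,z:[(x0,-y,z),(x1,-y,z),(x1,y,z),(x0,y,z)]
TRAY=[rect(-.08,.08,.034,.018),rect(-.0765,.0765,.0305,.003),rect(-.084,-.08,.045,.044),rect(-.119,-.109,.032,.03)]
E
python3 - <<'E'
from h import *
import pickle;c=pickle.load(open("w1.pkl","rb"));a=cv2.imread("pics/w1.png")
pts=[(.08,.034,.018),(.08,-.034,.018),(-.082,.045,.044),(-.082,-.045,.044),(-.119,.032,.03),(-.119,-.032,.03)]
p,r=fit(pts,np.array([(200,166),(220,118),(312,234),(345,168),(341,236),(361,200)],float),c,[.383,-.265,1.49])
print(p,np.degrees(p[2]),r.tolist())
o=(185,105);m=crop(a,185,105,190,145,4);outline(m,c,p,TRAY,0,o,4);cv2.imwrite("pics/w1c.png",m)
E
```

```text
[ 0.38646882 -0.26520291  1.48534994] 85.1042827990195 [[-1.9, 1.2], [0.0, -1.3], [-0.7, 1.5], [1.7, 2.3], [-0.5, -0.8], [4.4, -8.9]]
```

View pics/w1c.png

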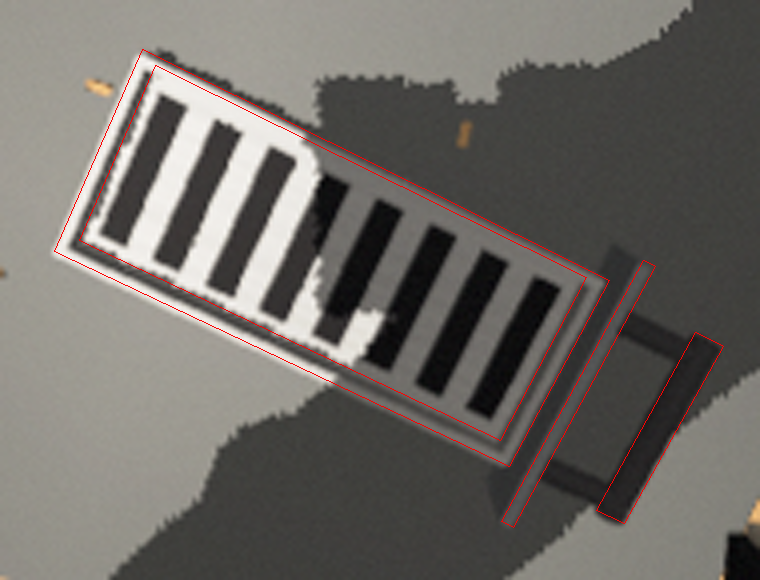

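The overlay matches to about 1 mm, giving a tray pose of (0.3865,-0.265) at 85.1°. On to the filter.

```bash
python3 -m handwheel '[{"grip":0,"translation":[0.21,-0.56,0],"yaw":0},{"grip":0,"translation":[0.21,-0.56,0],"yaw":0},{"grip":0,"translation":[0.21,-0.56,0],"yaw":0},{"grip":0,"translation":[0.21,-0.56,0],"yaw":0},{"grip":0,"translation":[0.21,-0.56,0],"yaw":0},{"grip":0,"translation":[0.21,-0.56,0],"yaw":0}]'
python3 -m handwheel '[{"grip":0,"translation":[0.207,-0.555,0.05],"yaw":-0.72},{"grip":0,"translation":[0.207,-0.555,0.05],"yaw":-0.72},{"grip":0,"translation":[0.207,-0.555,0.05],"yaw":-0.72},{"grip":0,"translation":[0.207,-0.555,0.05],"yaw":-0.72},{"grip":0,"translation":[0.207,-0.555,0.05],"yaw":-0.72},{"grip":0,"translation":[0.207,-0.555,0.05],"yaw":-0.72},{"grip":0,"translation":[0.207,-0.555,0.05],"yaw":-0.72}]'
python3 - <<'E'
from h import *
import pickle
c=calibration("wrist");a=get_image("wrist");pickle.dump(c,open("w2.pkl","wb"));cv2.imwrite("pics/w2.png",a)
print(tip_of("wrist","filter"))
p=[.379,.3195,np.radians(53.5)]
m=a.copy();outline(m,c,p,[rect(-.075,.075,.029,.03)]);cv2.imwrite("pics/w2o.png",crop(m,100,30,360,280,2))
plan([.379,.3195,.016],143.5)
E
```

```text
t: 3.5
tcp_pos: [0.3819, 0.0273, 0.2769]
tool_rot: [0.983, 0.186, 0.0, -0.0]
wrist_force: [0.6, -0.5, -0.4]
opening: 0.0918
t: 4.38
tcp_pos: [0.3791, 0.3191, 0.2511]
tool_rot: [0.893, 0.45, -0.001, 0.001]
wrist_force: [0.5, -0.6, -0.6]
opening: 0.0918
[{'xy': [274.6, 171.5], 'conf': 0.72}, {'xy': [366.2, 284.9], 'conf': 0.57}]
tr [ 0.0013 -0.0016  0.4711] yaw -0.0021 (other 3.998 ) q7 -1.66 t 4.47 tcp [0.3792 0.3188 0.2516] jaw -36.59 F [0.4 0.3 0.7] op 0.092
```

View pics/w2o.png

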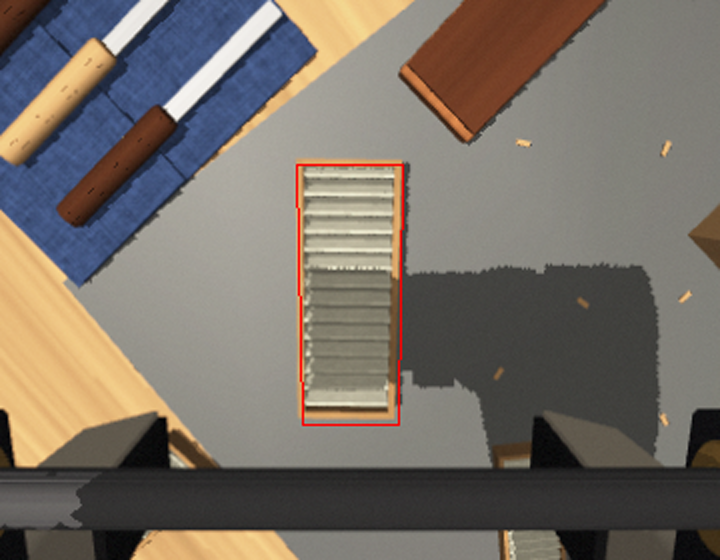

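The red outline sits 3 to 4 mm too low. The real rim corners, in crop pixels, are (296,160), (406,161), (299,419) and (395,419). Refitting.

```bash
python3 - <<'E'
from h import *
import pickle
c=pickle.load(open("w2.pkl","rb"))
pix=np.array([(296,160),(406,161),(299,419),(395,419)])/2+(100,30)
p,r=fit([(.075,.029,.03),(.075,-.029,.03),(-.075,.029,.03),(-.075,-.029,.03)],pix,c,[.379,.3195,.93])
print(p,np.degrees(p[2]),r.tolist())
plan([p[0],p[1],.019],np.degrees(p[2])+90)
E
```

```text
[0.3801495  0.32067143 0.91890155] 52.64918070122437 [[0.8, -0.3], [-1.1, -0.1], [-0.1, -0.0], [0.2, 0.6]]
tr [ 0.0046 -0.0012  0.4651] yaw 0.0168 (other -3.983 ) q7 -1.66 t 4.47 tcp [0.3792 0.3188 0.2516] jaw -36.59 F [0.4 0.3 0.7] op 0.092
```

```bash
python3 -m handwheel '[{"grip":0,"translation":[0.0046,-0.0012,0.2],"yaw":0.017},{"grip":0,"translation":[0.0046,-0.0012,0.34],"yaw":0.017},{"grip":0,"translation":[0.0046,-0.0012,0.43],"yaw":0.017},{"grip":0,"translation":[0.0046,-0.0012,0.467],"yaw":0.017},{"grip":0,"translation":[0.0046,-0.0012,0.467],"yaw":0.017}]'
python3 -m handwheel '[{"grip":1,"translation":[0,0,0],"yaw":0},{"grip":1,"translation":[0,0,0],"yaw":0},{"grip":1,"translation":[0,0,0],"yaw":0},{"grip":1,"translation":[0,0,0],"yaw":0},{"grip":1,"translation":[0,0,0],"yaw":0},{"grip":1,"translation":[0,0,0],"yaw":0}]'
python3 -m handwheel '[{"grip":1,"translation":[0,0,-0.1],"yaw":0},{"grip":1,"translation":[0,0,-0.25],"yaw":0},{"grip":1,"translation":[0,0,-0.35],"yaw":0},{"grip":1,"translation":[0,0,-0.35],"yaw":0},{"grip":1,"translation":[0,0,-0.35],"yaw":0}]'
python3 - <<'E'
from h import *
import pickle
c=calibration("wrist");a=get_image("wrist");pickle.dump(c,open("w3.pkl","wb"));cv2.imwrite("pics/w3.png",crop(a,100,0,360,300,2))
plan([.3865,-.265,.15],175.1)
s=status.sense();print(s["torque"])
E
```

```text
t: 5.1
tcp_pos: [0.3781, 0.3199, 0.0161]
tool_rot: [0.896, 0.444, -0.003, 0.001]
wrist_force: [0.7, -0.0, 0.8]
opening: 0.0918
t: 5.85
tcp_pos: [0.3796, 0.3232, 0.0191]
tool_rot: [0.896, 0.445, 0.001, 0.0]
wrist_force: [-0.0, -2.2, 9.2]
opening: 0.0572
t: 6.48
tcp_pos: [0.3789, 0.3223, 0.1928]
tool_rot: [0.896, 0.445, -0.0, 0.0]
wrist_force: [-0.7, -0.5, -2.2]
opening: 0.0581
tr [-0.9253  0.7224  0.0862] yaw -0.7176 (other 3.282 ) q7 -1.74 t 6.53 tcp [0.3785 0.322  0.192 ] jaw -37.19 F [ 0.1 -0.6 -1.5] op 0.0575
[-0.02488793 -0.04715666  0.05355986]
```

View pics/w3.png

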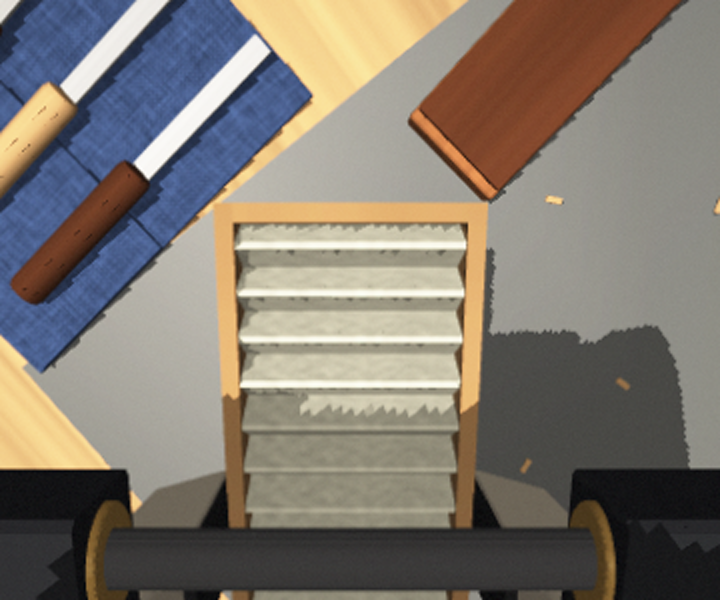

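The filter is held square and level; its far top edge runs (217,204) to (489,204) in the crop. I'll compute its offset in the tool frame from that.

```bash
python3 - <<'E'
from h import *
import pickle
c=pickle.load(open("w3.pkl","rb"))
s=status.sense();R=Ro.from_quat(s["tool_rot"]).as_matrix()
for dz in(.0095,.0115,.0135):
  P=[px2w(np.array(q)/2+(100,0),s["tcp_pos"][2]+dz,c) for q in((217,204),(489,204))]
  L=[R.T@(p-s["tcp_pos"]) for p in P]
  print(dz,np.round(L,4).tolist(),np.linalg.norm(P[0]-P[1]).round(4))
E
```

```text
0.0095 [[0.0744, -0.0282, -0.0097], [0.0743, 0.0299, -0.0097]] 0.0581
0.0115 [[0.0742, -0.0278, -0.0117], [0.0742, 0.0295, -0.0117]] 0.0573
0.0135 [[0.0741, -0.0274, -0.0137], [0.0741, 0.0291, -0.0137]] 0.0565
```

```bash
python3 -m handwheel '[{"grip":1,"translation":[-0.05,0.055,-0.08],"yaw":0},{"grip":1,"translation":[-0.15,0.17,-0.17],"yaw":0},{"grip":1,"translation":[-0.25,0.28,-0.17],"yaw":0},{"grip":1,"translation":[-0.34,0.38,-0.17],"yaw":0},{"grip":1,"translation":[-0.42,0.478,-0.17],"yaw":0}]'
python3 -m handwheel '[{"grip":1,"translation":[-0.08,0.1,0],"yaw":-0.1},{"grip":1,"translation":[-0.16,0.19,0],"yaw":-0.25},{"grip":1,"translation":[-0.24,0.28,0],"yaw":-0.4},{"grip":1,"translation":[-0.32,0.37,0],"yaw":-0.55},{"grip":1,"translation":[-0.38,0.44,0],"yaw":-0.65},{"grip":1,"translation":[-0.417,0.477,0],"yaw":-0.718},{"grip":1,"translation":[-0.417,0.477,0],"yaw":-0.718},{"grip":1,"translation":[-0.417,0.477,0],"yaw":-0.718}]'
python3 - <<'E'
from h import *
import pickle
c=calibration("wrist");a=get_image("wrist");pickle.dump(c,open("w4.pkl","wb"));cv2.imwrite("pics/w4.png",a)
m=crop(a,60,0,280,300,2.5 if 0 else 2)
outline(m,c,[.3865,-.265,1.4853],TRAY,0,(60,0),2)
cv2.imwrite("pics/w4o.png",m)
plan([.3865,-.265,.15],-4.9)
E
```

```text
t: 7.15
tcp_pos: [0.4331, 0.0483, 0.2762]
tool_rot: [0.896, 0.445, -0.001, -0.0]
wrist_force: [1.6, -0.7, -1.9]
opening: 0.0577
t: 8.15
tcp_pos: [0.4973, -0.2584, 0.276]
tool_rot: [0.736, 0.677, -0.0, -0.001]
wrist_force: [-0.1, -0.7, -1.6]
opening: 0.0578
tr [-0.0327 -0.2198  0.2534] yaw 0.0021 (other -3.998 ) q7 0.14 t 8.2 tcp [ 0.4976 -0.2581  0.2766] jaw -4.8 F [-0.6 -0.1 -0.6] op 0.0574
```

View pics/w4o.png

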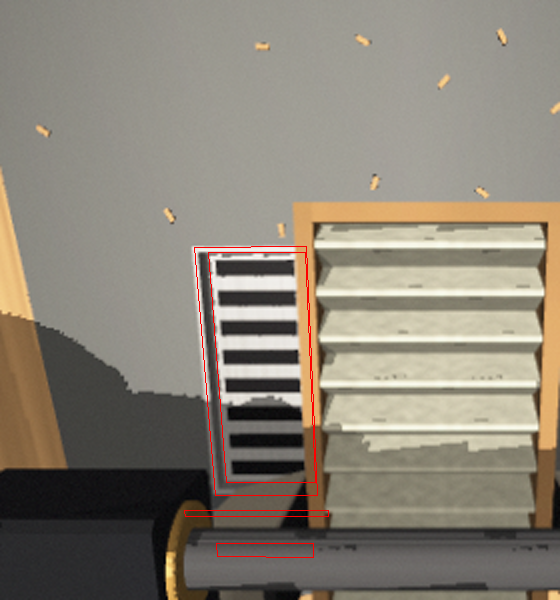

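The overlay agrees to about 1 px with the arm at the new yaw, so the tray pose is confirmed. Approaching over the tray.

```bash
python3 -m handwheel '[{"grip":1,"translation":[-0.016,-0.11,0],"yaw":0},{"grip":1,"translation":[-0.031,-0.2214,0.05],"yaw":0},{"grip":1,"translation":[-0.0313,-0.2214,0.17],"yaw":0},{"grip":1,"translation":[-0.0313,-0.2214,0.28],"yaw":0},{"grip":1,"translation":[-0.0313,-0.2214,0.37],"yaw":0},{"grip":1,"translation":[-0.0313,-0.2214,0.41],"yaw":0},{"grip":1,"translation":[-0.0313,-0.2214,0.41],"yaw":0},{"grip":1,"translation":[-0.0313,-0.2214,0.41],"yaw":0}]'
python3 - <<'E'
from h import *
for i in range(4): 
  plan([.3857,-.2643,.03],-4.9)
  get_image("wrist")
E
```

```text
t: 9.2
tcp_pos: [0.3869, -0.2655, 0.0735]
tool_rot: [0.736, 0.677, 0.0, 0.001]
wrist_force: [-0.3, 0.6, -1.3]
opening: 0.0576
tr [ 0.0021 -0.0027  0.0869] yaw 0.0018 (other -3.998 ) q7 0.13 t 9.2 tcp [ 0.3869 -0.2655  0.0735] jaw -4.82 F [-0.3  0.6 -1.3] op 0.0576
tr [ 0.0028 -0.0032  0.0874] yaw 0.0014 (other -3.999 ) q7 0.13 t 9.25 tcp [ 0.3871 -0.2658  0.0737] jaw -4.84 F [-0.   0.2 -1.4] op 0.0577
tr [ 0.0032 -0.0031  0.0874] yaw 0.001 (other -3.999 ) q7 0.13 t 9.3 tcp [ 0.387  -0.266   0.0737] jaw -4.86 F [-0.8 -0.3 -1.1] op 0.0578
tr [ 0.0034 -0.0029  0.0873] yaw 0.0007 (other -3.999 ) q7 0.13 t 9.35 tcp [ 0.3869 -0.2661  0.0736] jaw -4.87 F [-0.5 -0.6 -1.8] op 0.0576
```

```bash
python3 -m handwheel '[{"grip":1,"translation":[0.0034,-0.003,0],"yaw":0},{"grip":1,"translation":[0.0034,-0.003,0.02],"yaw":0},{"grip":1,"translation":[0.0034,-0.003,0.04],"yaw":0},{"grip":1,"translation":[0.0034,-0.003,0.05],"yaw":0},{"grip":1,"translation":[0.0034,-0.003,0.06],"yaw":0},{"grip":1,"translation":[0.0034,-0.003,0.06],"yaw":0},{"grip":1,"translation":[0.0034,-0.003,0.06],"yaw":0}]'
python3 - <<'E'
from h import *
plan([.3857,-.2643,.0225],-4.9)
a=get_image("wrist");cv2.imwrite("pics/w5.png",crop(a,150,60,260,190,3))
plan([.3857,-.2643,.0225],-4.9)
E
```

```text
t: 10.28
tcp_pos: [0.3849, -0.264, 0.0426]
tool_rot: [0.737, 0.676, 0.0, 0.0]
wrist_force: [-0.4, -0.7, -1.0]
opening: 0.0576
tr [-0.0004  0.0015  0.0402] yaw 0.0006 (other -3.999 ) q7 0.09 t 10.28 tcp [ 0.3849 -0.264   0.0426] jaw -4.87 F [-0.4 -0.7 -1. ] op 0.0576
tr [-0.0003  0.0014  0.0404] yaw 0.0006 (other -3.999 ) q7 0.09 t 10.32 tcp [ 0.385  -0.2641  0.0427] jaw -4.87 F [ 0.6 -0.3 -2.4] op 0.0573
```

View pics/w5.png

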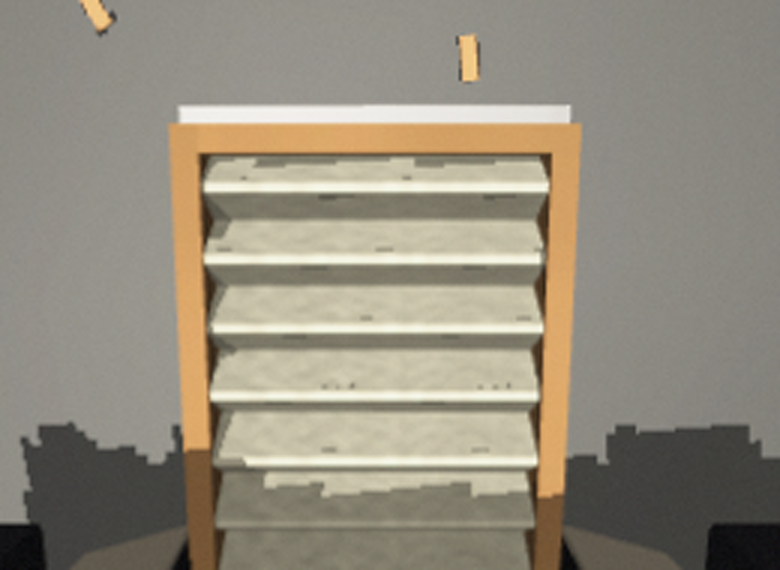

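The filter is centred over the tray: the tray's far edge spans 178–571 and the filter's 170–581. Lowering.

```bash
python3 -m handwheel '[{"grip":1,"translation":[0,0,0.01],"yaw":0},{"grip":1,"translation":[0,0,0.02],"yaw":0},{"grip":1,"translation":[0,0,0.026],"yaw":0},{"grip":1,"translation":[0,0,0.032],"yaw":0},{"grip":1,"translation":[0,0,0.037],"yaw":0},{"grip":1,"translation":[0,0,0.037],"yaw":0}]'
python3 - <<'E'
from h import *
plan([.3857,-.2643,.0225],-4.9)
E
```

```text
t: 11.08
tcp_pos: [0.3847, -0.2639, 0.0238]
tool_rot: [0.737, 0.676, -0.0, -0.0]
wrist_force: [0.8, -0.5, -0.6]
opening: 0.0574
tr [-0.0006  0.002   0.0027] yaw 0.0007 (other -3.999 ) q7 0.07 t 11.07 tcp [ 0.3847 -0.2639  0.0238] jaw -4.87 F [ 0.8 -0.5 -0.6] op 0.0574
```

```bash
python3 -m handwheel '[{"grip":0,"translation":[0,0,0],"yaw":0},{"grip":0,"translation":[0,0,0],"yaw":0},{"grip":0,"translation":[0,0,0],"yaw":0},{"grip":0,"translation":[0,0,-0.05],"yaw":0},{"grip":0,"translation":[-0.04,0,-0.15],"yaw":0},{"grip":0,"translation":[-0.08,0,-0.25],"yaw":0},{"grip":0,"translation":[-0.08,0,-0.3],"yaw":0},{"grip":0,"translation":[-0.08,0,-0.3],"yaw":0}]'
python3 - <<'E'
from h import *
import pickle
c=calibration("wrist");a=get_image("wrist");pickle.dump(c,open("w6.pkl","wb"))
m=crop(a,150,30,260,240,2.5);m=cv2.resize(m,(650,600))
p=[.3865,-.265,1.4853]
outline(m,c,p,TRAY[:1]+TRAY[2:]+[rect(-.075,.075,.029,.033)],0,(150,30),2.5);cv2.imwrite("pics/w6.png",m)
plan([.3857,-.2643,.0225],-4.9)
E
```

```text
t: 12.08
tcp_pos: [0.3824, -0.3047, 0.1759]
tool_rot: [0.737, 0.676, 0.0, 0.002]
wrist_force: [-0.4, 0.1, -0.9]
opening: 0.0919
tr [0.0803 0.001  0.3039] yaw 0.0002 (other -4.0 ) q7 0.3 t 12.12 tcp [ 0.3816 -0.3041  0.1745] jaw -4.89 F [ 0.2  0.6 -0.5] op 0.092
```

View pics/w6.png

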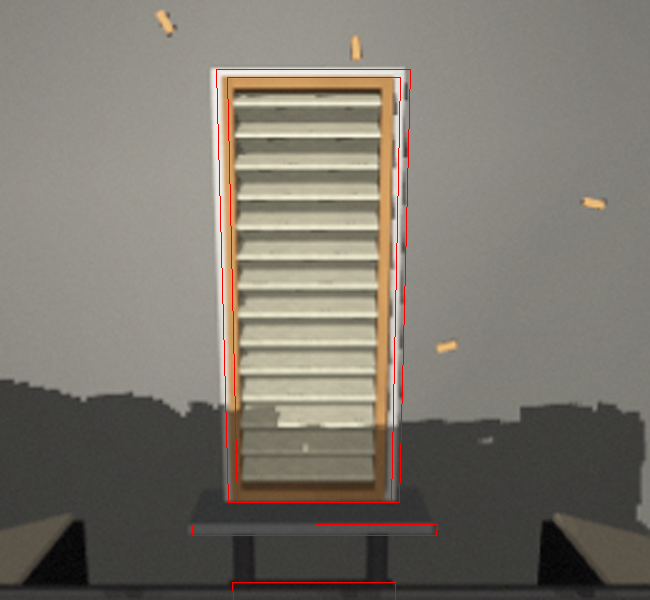

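The filter sits inside the tray walls, with about equal white margins on both sides; the tray shifted about 1.5 mm in -x. Grip the tray across its walls near the centre of mass (x≈-20 mm) and lift.

```bash
python3 -m handwheel '[{"grip":0,"translation":[0.039,0,0.05],"yaw":0},{"grip":0,"translation":[0.039,0,0.17],"yaw":0},{"grip":0,"translation":[0.039,0,0.25],"yaw":0},{"grip":0,"translation":[0.039,0,0.31],"yaw":0},{"grip":0,"translation":[0.039,0,0.333],"yaw":0},{"grip":0,"translation":[0.039,0,0.333],"yaw":0}]'
python3 -m handwheel '[{"grip":1,"translation":[0,0,0],"yaw":0},{"grip":1,"translation":[0,0,0],"yaw":0},{"grip":1,"translation":[0,0,0],"yaw":0},{"grip":1,"translation":[0,0,0],"yaw":0},{"grip":1,"translation":[0,0,0],"yaw":0}]'
python3 - <<'E'
from h import *
plan([.3833,-.2848,.15],-4.9)
E
```

```text
t: 12.88
tcp_pos: [0.3826, -0.2837, 0.0068]
tool_rot: [0.736, 0.677, -0.0, -0.001]
wrist_force: [-0.0, 0.2, -0.0]
opening: 0.0917
t: 13.5
tcp_pos: [0.3835, -0.2848, 0.0082]
tool_rot: [0.737, 0.676, 0.0, 0.001]
wrist_force: [-1.2, 0.3, 7.5]
opening: 0.0676
tr [-3.000e-04 -1.000e-04 -2.836e-01] yaw 0.0005 (other -4.0 ) q7 0.08 t 13.5 tcp [ 0.3835 -0.2848  0.0082] jaw -4.88 F [-1.2  0.3  7.5] op 0.0676
```

Tray gripped (67.6 mm opening). Lift gently and go to a viewing pose, with the tray turned to the box and offset sideways so the camera sees the lip.

```bash
python3 -m handwheel '[{"grip":1,"translation":[0,0,-0.02],"yaw":0},{"grip":1,"translation":[0,0,-0.07],"yaw":0},{"grip":1,"translation":[0,0,-0.15],"yaw":0.1},{"grip":1,"translation":[0.04,0.04,-0.24],"yaw":0.25},{"grip":1,"translation":[0.1,0.1,-0.33],"yaw":0.4},{"grip":1,"translation":[0.16,0.16,-0.42],"yaw":0.55},{"grip":1,"translation":[0.22,0.22,-0.5],"yaw":0.7},{"grip":1,"translation":[0.26,0.26,-0.55],"yaw":0.8}]'
python3 - <<'E'
from h import *
plan([.552,-.132,.30],-79.5)
E
```

```text
t: 14.5
tcp_pos: [0.5248, -0.1637, 0.285]
tool_rot: [0.91, 0.415, 0.001, 0.0]
wrist_force: [0.7, 0.0, -4.5]
opening: 0.0675
tr [ 0.0835 -0.0005 -0.0299] yaw 0.8572 (other -3.143 ) q7 -0.63 t 14.5 tcp [ 0.5248 -0.1637  0.285 ] jaw -40.93 F [ 0.7  0.  -4.5] op 0.0675
```

```bash
python3 -m handwheel '[{"grip":1,"translation":[0.03,0,-0.03],"yaw":0.2},{"grip":1,"translation":[0.06,0,-0.03],"yaw":0.4},{"grip":1,"translation":[0.08,0,-0.03],"yaw":0.6},{"grip":1,"translation":[0.083,0,-0.03],"yaw":0.77},{"grip":1,"translation":[0.083,0,-0.03],"yaw":0.857},{"grip":1,"translation":[0.083,0,-0.03],"yaw":0.857},{"grip":1,"translation":[0.083,0,-0.03],"yaw":0.857},{"grip":1,"translation":[0.083,0,-0.03],"yaw":0.857}]'
python3 - <<'E'
from h import *
import pickle
plan([.552,-.132,.30],-79.5)
c=calibration("wrist");a=get_image("wrist");pickle.dump(c,open("w7.pkl","wb"));cv2.imwrite("pics/w7.png",a)
print(tip_of("wrist","slot"),look_for("wrist","tray"),tip_of("wrist","dust_box"))
m=cv2.resize(a[0:300,0:400],(800,600),interpolation=cv2.INTER_CUBIC)
p=[.6165,.0128,np.radians(10.5)]
outline(m,c,p,[rect(-.06,0,.025,.02),rect(0,.25,.12,.105)],0,(0,0),2);cv2.imwrite("pics/w7o.png",m)
E
```

```text
t: 15.5
tcp_pos: [0.5506, -0.1345, 0.2975]
tool_rot: [0.996, 0.092, -0.0, -0.0]
wrist_force: [-0.4, -0.3, -3.7]
opening: 0.0676
tr [ 0.0037 -0.0045 -0.005 ] yaw 0.0025 (other -3.998 ) q7 -1.33 t 15.5 tcp [ 0.5506 -0.1345  0.2975] jaw -79.39 F [-0.4 -0.3 -3.7] op 0.0676
[{'xy': [166.7, 97.5], 'conf': 0.8}] [{'rect': [273.9, 178.2, 166.4, 290.0], 'conf': 0.62}] [{'xy': [171.3, 98.8], 'conf': 0.82}]
```

View pics/w7o.png

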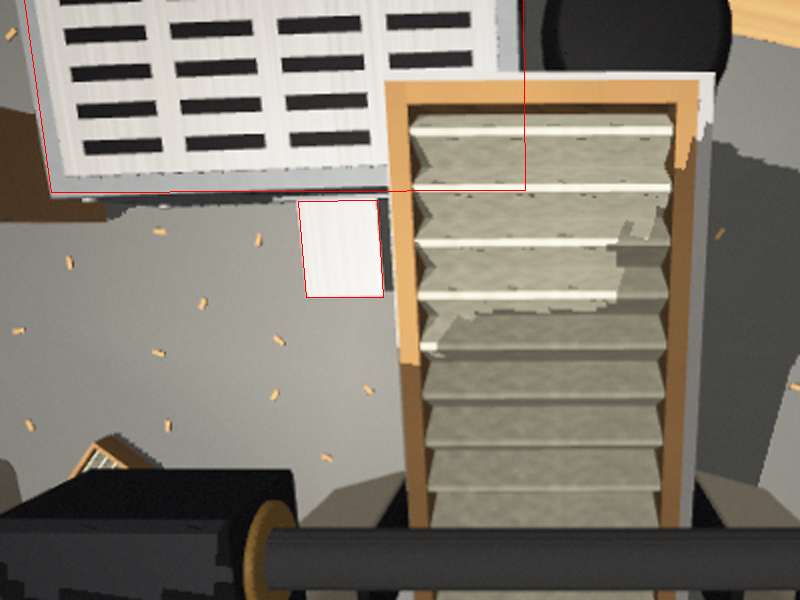

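The lip outline fits very well, at (298,200) to (384,297). The box's top front edge looks tilted about 1.5° relative to my 10.5° yaw. I'll refine with edge fits and check the held tray's predicted front corners at about (357,36.5).

```bash
python3 - <<'E'
from h import *
import pickle
c=pickle.load(open("w7.pkl","rb"));a=cv2.imread("pics/w7.png");g=cv2.GaussianBlur(cv2.cvtColor(a,cv2.COLOR_BGR2GRAY),(3,3),0).astype(float)
def edge(cols,r0,r1,z,lab):
    P=[]
    for u in cols:
        d=g[r0+2:r1,u]-g[r0:r1-2,u]; i=int(np.argmin(d)); P.append(px2w((u,r0+1+i),z,c)[:2])
    P=np.array(P); k=np.polyfit(P[:,1],P[:,0],1); res=P[:,0]-np.polyval(k,P[:,1]); ok=abs(res-np.median(res))<.002
    k=np.polyfit(P[ok,1],P[ok,0],1); print(lab,"yaw",np.degrees(-np.arctan(k[0])).round(2),"x at y=.0128:",np.polyval(k,.0128).round(4),ok.sum(),len(P),P[0].round(4),P[-1].round(4))
edge(range(30,190,3),88,105,.105,"boxtop")
edge(range(155,191,2),140,156,.02,"lip")
def vedge(rows,c0,c1,sgn,lab):
    P=[]
    for v in rows:
        d=sgn*(g[v,c0+2:c1]-g[v,c0:c1-2]); P.append(px2w((c0+1+int(np.argmax(d)),v),.02,c)[:2])
    P=np.array(P);k=np.polyfit(P[:,0],P[:,1],1);print(lab,np.degrees(np.arctan(k[0])).round(2),np.polyval(k,.587).round(4))
vedge(range(104,145,2),143,160,1,"lip +y side, y at x=.587");vedge(range(104,145,2),183,196,-1,"lip -y side")
tcp=np.array([.5506,-.1345,.2975]);X=lambda x,y,z:tcp+Ro.from_euler("z",10.61,degrees=True).apply([x+.02,y,0])+[0,0,z-.0075]
print(w2px([X(.08,.034,.018),X(.08,-.034,.018),X(-.02,-.034,.018)],c).round(1))
E
```

```text
boxtop yaw 11.92 x at y=.0128: 0.6168 52 54 [0.5933 0.1257] [ 0.6265 -0.0335]
lip yaw 10.9 x at y=.0128: 0.5557 18 18 [0.5539 0.0231] [ 0.5631 -0.0201]
lip +y side, y at x=.587 11.84 0.0331
lip -y side 11.96 -0.0185
[[190.   34.9]
 [358.1  34.8]
 [345.7 264.1]]
```

Yaw is about 11.9° by three edges and the slot is at about (0.6166, 0.0136). The held tray's corners match the prediction to 2 px, so droop is small. Go to the pre-insert pose.

```bash
python3 -m handwheel '[{"grip":1,"translation":[-0.05,-0.07,0],"yaw":-0.01},{"grip":1,"translation":[-0.1,-0.14,0.03],"yaw":-0.02},{"grip":1,"translation":[-0.14,-0.21,0.08],"yaw":-0.029},{"grip":1,"translation":[-0.166,-0.259,0.16],"yaw":-0.029},{"grip":1,"translation":[-0.166,-0.259,0.25],"yaw":-0.029},{"grip":1,"translation":[-0.166,-0.259,0.33],"yaw":-0.029},{"grip":1,"translation":[-0.166,-0.259,0.36],"yaw":-0.029},{"grip":1,"translation":[-0.166,-0.259,0.36],"yaw":-0.029}]'
python3 - <<'E'
from h import *
plan([.4454,-.0225,.0295],-78.1)
E
```

```text
t: 16.7
tcp_pos: [0.4449, -0.0224, 0.1168]
tool_rot: [0.995, 0.104, -0.001, -0.0]
wrist_force: [-0.7, 0.3, -4.1]
opening: 0.0672
tr [0.0013 0.0005 0.1746] yaw -0.0003 (other 4.0 ) q7 -1.6 t 16.7 tcp [ 0.4449 -0.0224  0.1168] jaw -78.12 F [-0.7  0.3 -4.1] op 0.0672
```

```bash
python3 -m handwheel '[{"grip":1,"translation":[0.001,0,0.05],"yaw":0},{"grip":1,"translation":[0.001,0,0.1],"yaw":0},{"grip":1,"translation":[0.001,0,0.145],"yaw":0},{"grip":1,"translation":[0.001,0,0.165],"yaw":0},{"grip":1,"translation":[0.001,0,0.172],"yaw":0},{"grip":1,"translation":[0.001,0,0.172],"yaw":0},{"grip":1,"translation":[0.001,0,0.172],"yaw":0},{"grip":1,"translation":[0.001,0,0.172],"yaw":0}]'
python3 - <<'E'
from h import *
import pickle
c=calibration("wrist");a=get_image("wrist");pickle.dump(c,open("w8.pkl","wb"));cv2.imwrite("pics/w8.png",a)
plan([.4454,-.0225,.0295],-78.1)
E
```

```text
t: 17.7
tcp_pos: [0.4463, -0.0223, 0.032]
tool_rot: [0.995, 0.103, 0.0, 0.0]
wrist_force: [0.6, 0.1, -4.0]
opening: 0.0676
tr [-0.0017 -0.0001  0.0047] yaw -0.0009 (other 3.999 ) q7 -1.69 t 17.75 tcp [ 0.4462 -0.0224  0.0319] jaw -78.14 F [ 0.   0.1 -4.2] op 0.0678
```

```bash
python3 -m handwheel '[{"grip":1,"translation":[0.03,0,0.0042],"yaw":0},{"grip":1,"translation":[0.07,0,0.0042],"yaw":0},{"grip":1,"translation":[0.11,0,0.0042],"yaw":0},{"grip":1,"translation":[0.14,0,0.0042],"yaw":0},{"grip":1,"translation":[0.15,0,0.0042],"yaw":0},{"grip":1,"translation":[0.15,0,0.0042],"yaw":0}]'
python3 - <<'E'
from h import *
s=np.array([.6166,.0136]);x=np.array([.9785,.2062])
plan([*(s-.045*x),.0297],-78.1)
E
```

```text
t: 18.5
tcp_pos: [0.5192, -0.0069, 0.0292]
tool_rot: [0.995, 0.103, -0.0, -0.0]
wrist_force: [0.6, -0.5, -4.6]
opening: 0.0675
tr [ 1.091e-01  1.000e-04 -1.100e-03] yaw -0.0005 (other 3.999 ) q7 -1.7 t 18.5 tcp [ 0.5192 -0.0069  0.0292] jaw -78.12 F [ 0.6 -0.5 -4.6] op 0.0675
```

No contact so far. Now into the slot mouth.

```bash
python3 -m handwheel '[{"grip":1,"translation":[0.015,0,0],"yaw":0},{"grip":1,"translation":[0.03,0,0],"yaw":0},{"grip":1,"translation":[0.045,0,0],"yaw":0},{"grip":1,"translation":[0.05,0,0],"yaw":0}]'
python3 -m handwheel '[{"grip":1,"translation":[0.015,0,0],"yaw":0},{"grip":1,"translation":[0.03,0,0],"yaw":0},{"grip":1,"translation":[0.045,0,0],"yaw":0},{"grip":1,"translation":[0.058,0,0],"yaw":0},{"grip":1,"translation":[0.058,0,0],"yaw":0}]'
python3 - <<'E'
from h import *
s=np.array([.6166,.0136]);x=np.array([.9785,.2062])
plan([*(s-.045*x),.0277],-78.1)
E
```

```text
t: 19.0
tcp_pos: [0.5446, -0.0015, 0.0294]
tool_rot: [0.995, 0.103, 0.0, -0.0]
wrist_force: [0.1, 0.2, -4.0]
opening: 0.0675
t: 19.62
tcp_pos: [0.5728, 0.0044, 0.0294]
tool_rot: [0.995, 0.103, 0.0, -0.0]
wrist_force: [-0.2, 0.1, -4.5]
opening: 0.0673
tr [-0.0005  0.      0.0034] yaw -0.0006 (other 3.999 ) q7 -1.69 t 19.62 tcp [0.5728 0.0044 0.0294] jaw -78.13 F [-0.2  0.1 -4.5] op 0.0673
```

```bash
python3 -m handwheel '[{"grip":1,"translation":[0,0,0.003],"yaw":0},{"grip":1,"translation":[0,0,0.003],"yaw":0},{"grip":0,"translation":[0,0,0.003],"yaw":0},{"grip":0,"translation":[0,0,0.003],"yaw":0},{"grip":0,"translation":[0,0,0.003],"yaw":0},{"grip":0,"translation":[0,0,0.003],"yaw":0},{"grip":0,"translation":[-0.005,0,-0.06],"yaw":0},{"grip":0,"translation":[-0.02,0,-0.12],"yaw":0}]'
python3 -m handwheel '[{"grip":0,"translation":[-0.08,0,-0.1],"yaw":0},{"grip":0,"translation":[-0.16,0,-0.2],"yaw":0},{"grip":0,"translation":[-0.2,0,-0.24],"yaw":0},{"grip":0,"translation":[-0.2,0,-0.24],"yaw":0},{"grip":0,"translation":[-0.2,0,-0.24],"yaw":0}]'
python3 - <<'E'
from h import *
import pickle
c=calibration("wrist");a=get_image("wrist");pickle.dump(c,open("w9.pkl","wb"));cv2.imwrite("pics/w9.png",a)
print(tip_of("wrist","tray"),look_for("wrist","tray"),look_for("wrist","filter"))
s=np.array([.6166,.0136]);x=np.array([.9785,.2062])
o=s-.025*x
print("pred tray plate top/bar px",w2px([[*(o-.082*x),.064],[*(o-.114*x),.05]],c).round(0).tolist(), "filter centre",w2px([*o,.053],c).round(0))
plan([*(o-.16*x),.15],11.9)
E
```

```text
t: 20.62
tcp_pos: [0.5624, 0.0023, 0.0899]
tool_rot: [0.995, 0.103, -0.0, -0.0]
wrist_force: [-0.2, 0.5, 0.3]
opening: 0.0921
t: 21.25
tcp_pos: [0.4649, -0.0184, 0.2089]
tool_rot: [0.995, 0.103, 0.0, -0.0]
wrist_force: [0.4, 0.9, -1.0]
opening: 0.092
[{'xy': [83.7, 6.5], 'conf': 0.37}] [{'rect': [275.4, 95.8, 97.6, 168.1], 'conf': 0.97}] [{'rect': [272.9, 72.8, 64.5, 124.3], 'conf': 0.77}, {'rect': [128.2, 217.2, 97.9, 69.7], 'conf': 0.69}]
pred tray plate top/bar px [[274.0, 142.0], [274.0, 175.0]] filter centre [[274.  45.]]
tr [-0.0593  0.0006  0.1168] yaw 1.9998 (other -2.0 ) q7 -1.54 t 21.45 tcp [ 0.4646 -0.0182  0.2083] jaw -78.11 F [ 0.7 -1.1 -0.8] op 0.0919
```

Released; the tray box's lower end (row 180) matches the predicted bar position. Now close the fingers, go behind the bar and push.

```bash
python3 -m handwheel '[{"grip":1,"translation":[-0.06,0,0],"yaw":0},{"grip":1,"translation":[-0.06,0,0.08],"yaw":0},{"grip":1,"translation":[-0.06,0,0.17],"yaw":0},{"grip":1,"translation":[-0.06,0,0.26],"yaw":0},{"grip":1,"translation":[-0.06,0,0.32],"yaw":0},{"grip":1,"translation":[-0.06,0,0.342],"yaw":0},{"grip":1,"translation":[-0.06,0,0.342],"yaw":0},{"grip":1,"translation":[-0.06,0,0.342],"yaw":0}]'
python3 - <<'E'
from h import *
s=np.array([.6166,.0136]);x=np.array([.9785,.2062])
plan([*(s-.0485*x),.037],-78.1)
E
```

```text
t: 22.45
tcp_pos: [0.4361, -0.0245, 0.0393]
tool_rot: [0.995, 0.103, 0.001, 0.0]
wrist_force: [0.3, -0.6, -0.0]
opening: 0.0164
tr [ 0.272  -0.0003  0.005 ] yaw -0.0007 (other 3.999 ) q7 -1.68 t 22.45 tcp [ 0.4361 -0.0245  0.0393] jaw -78.13 F [ 0.3 -0.6 -0. ] op 0.0164
```

```bash
python3 -m handwheel '[{"grip":1,"translation":[0.02,0,0.004],"yaw":0},{"grip":1,"translation":[0.04,0,0.004],"yaw":0},{"grip":1,"translation":[0.06,0,0.004],"yaw":0},{"grip":1,"translation":[0.08,0,0.004],"yaw":0},{"grip":1,"translation":[0.1,0,0.004],"yaw":0},{"grip":1,"translation":[0.12,0,0.004],"yaw":0},{"grip":1,"translation":[0.14,0,0.004],"yaw":0},{"grip":1,"translation":[0.14,0,0.004],"yaw":0}]'
python3 - <<'E'
from h import *
s=np.array([.6166,.0136]);x=np.array([.9785,.2062])
plan([*(s-.0485*x),.037],-78.1)
get_image("wrist");print(look_for("wrist","tray"))
E
```

```text
t: 23.45
tcp_pos: [0.5052, -0.0097, 0.0366]
tool_rot: [0.995, 0.104, 0.001, -0.0]
wrist_force: [-0.2, 0.5, 0.4]
opening: 0.0003
tr [ 0.1305  0.0002 -0.0006] yaw -0.0004 (other 4.0 ) q7 -1.69 t 23.45 tcp [ 0.5052 -0.0097  0.0366] jaw -78.12 F [-0.2  0.5  0.4] op 0.0003
[{'rect': [277.0, 122.5, 226.8, 245.1], 'conf': 0.71}]
```

```bash
python3 -m handwheel '[{"grip":1,"translation":[0.02,0,0],"yaw":0},{"grip":1,"translation":[0.04,0,0],"yaw":0},{"grip":1,"translation":[0.06,0,0],"yaw":0},{"grip":1,"translation":[0.08,0,0],"yaw":0},{"grip":1,"translation":[0.1,0,0],"yaw":0},{"grip":1,"translation":[0.11,0,0],"yaw":0},{"grip":1,"translation":[0.11,0,0],"yaw":0}]'
python3 -m handwheel '[{"grip":1,"translation":[0.005,0,0],"yaw":0},{"grip":1,"translation":[0.01,0,0],"yaw":0},{"grip":1,"translation":[0.014,0,0],"yaw":0},{"grip":1,"translation":[0.014,0,0],"yaw":0}]'
python3 - <<'E'
from h import *
s=np.array([.6166,.0136]);x=np.array([.9785,.2062])
plan([*(s-.0485*x),.037],-78.1)
E
```

```text
t: 24.42
tcp_pos: [0.5584, 0.0014, 0.0365]
tool_rot: [0.995, 0.103, 0.001, -0.0]
wrist_force: [-0.3, 0.5, 0.1]
opening: 0.0004
t: 24.92
tcp_pos: [0.5646, 0.0025, 0.0364]
tool_rot: [0.995, 0.103, 0.0, 0.0]
wrist_force: [-2.3, -0.8, 1.5]
opening: 0.0004
tr [ 0.0093 -0.0002 -0.0011] yaw -0.0008 (other 3.999 ) q7 -1.69 t 24.93 tcp [0.5646 0.0025 0.0364] jaw -78.13 F [-2.3 -0.8  1.5] op 0.0004
```

```bash
python3 -m handwheel '[{"grip":1,"translation":[0.004,0,0],"yaw":0},{"grip":1,"translation":[0.004,0,0],"yaw":0}]'; python3 -m handwheel '[{"grip":1,"translation":[0.004,0,0],"yaw":0},{"grip":1,"translation":[0.004,0,0],"yaw":0}]'; python3 -m handwheel '[{"grip":1,"translation":[0.004,0,0],"yaw":0},{"grip":1,"translation":[0.004,0,0],"yaw":0}]'
```

```text
t: 25.18
tcp_pos: [0.5666, 0.003, 0.0364]
tool_rot: [0.995, 0.103, 0.0, -0.0]
wrist_force: [-1.9, -1.1, 1.1]
opening: 0.0005
t: 25.42
tcp_pos: [0.568, 0.0032, 0.0363]
tool_rot: [0.995, 0.103, -0.0, 0.0]
wrist_force: [-4.0, -1.2, 2.5]
opening: 0.0008
t: 25.68
tcp_pos: [0.568, 0.0032, 0.036]
tool_rot: [0.995, 0.103, -0.002, 0.0]
wrist_force: [-10.0, -2.2, 7.8]
opening: 0.0005
```

```bash
python3 -m handwheel '[{"grip":1,"translation":[0.004,0,0],"yaw":0},{"grip":1,"translation":[0.004,0,0],"yaw":0}]'; python3 -m handwheel '[{"grip":1,"translation":[0.003,0,0],"yaw":0},{"grip":1,"translation":[0.003,0,0],"yaw":0}]'
python3 -m handwheel '[{"grip":1,"translation":[-0.03,0,0],"yaw":0},{"grip":1,"translation":[-0.08,0,0],"yaw":0},{"grip":1,"translation":[-0.12,0,-0.05],"yaw":0},{"grip":1,"translation":[-0.15,0.02,-0.15],"yaw":0},{"grip":1,"translation":[-0.18,0.03,-0.25],"yaw":0},{"grip":1,"translation":[-0.18,0.03,-0.32],"yaw":0},{"grip":1,"translation":[-0.18,0.03,-0.32],"yaw":0},{"grip":1,"translation":[-0.18,0.03,-0.32],"yaw":0}]'
python3 - <<'E'
from h import *
import pickle
c=calibration("wrist");a=get_image("wrist")
print(look_for("wrist","tray"))
m=crop(a,120,0,320,260,2.5)[:600]
p=[.6166+.08*.9785,.0136+.08*.2062,np.radians(11.9)]
outline(m,c,p,TRAY[2:],.02,(120,0),2.5)
t=get_image("top");m=np.hstack([m[:600,150:600],cv2.resize(crop(t,210,90,100,110,3),(350,600))])
cv2.imwrite("pics/fin.png",m)
for n in("tray","tumbler","blank","gnome","strop"):print(n,look_for("top",n)[:1])
E
```

```text
t: 25.92
tcp_pos: [0.5681, 0.0032, 0.0357]
tool_rot: [0.995, 0.103, -0.004, 0.001]
wrist_force: [-15.6, -3.1, 12.0]
opening: 0.0004
t: 26.18
tcp_pos: [0.5681, 0.0032, 0.0356]
tool_rot: [0.995, 0.103, -0.005, 0.001]
wrist_force: [-21.5, -3.7, 16.2]
opening: 0.0004
t: 27.18
tcp_pos: [0.4889, -0.0287, 0.1961]
tool_rot: [0.995, 0.103, 0.0, 0.0]
wrist_force: [-1.4, 0.1, 0.1]
opening: 0.0005
[{'rect': [254.1, 59.5, 113.5, 54.7], 'conf': 0.85}]
tray [{'rect': [286.9, 174.6, 25.5, 19.3], 'conf': 0.47}]
tumbler [{'rect': [361.4, 123.8, 40.4, 41.5], 'conf': 0.76}]
blank [{'rect': [215.8, 172.6, 31.9, 34.8], 'conf': 0.77}]
gnome [{'rect': [299.8, 73.4, 28.9, 39.2], 'conf': 0.72}]
strop [{'rect': [140.6, 177.6, 34.4, 82.6], 'conf': 0.89}]
```

View pics/fin.png

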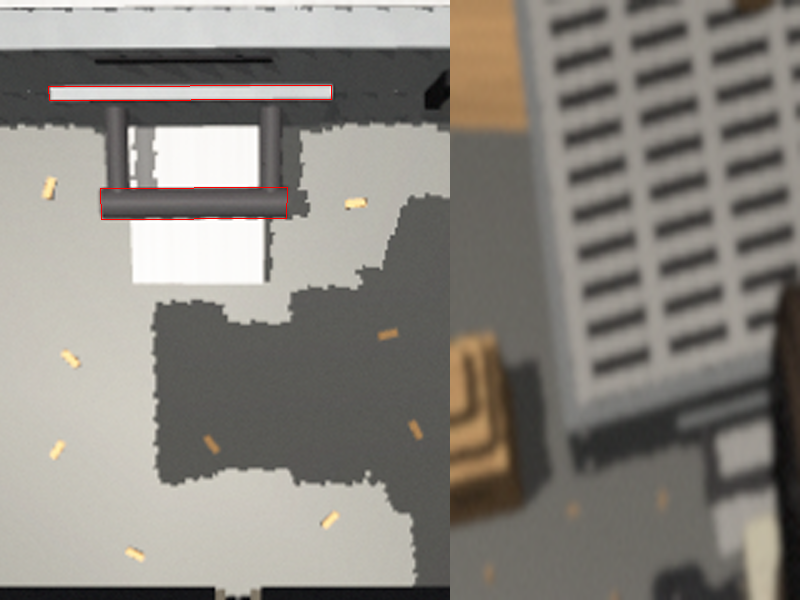

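The plate and handle coincide with the overlay drawn for the home pose (plate row about 93, bar row about 203). The push ended on a firm stop, the bystanders are unmoved and the arm is clear. Handing in.

```bash
python3 -c "
from rig import arm,status
print(arm.close_job(),status.sense()['t'])"
```

```text
the job is handed in; nothing more can be done
the job is handed in; nothing more can be done
```

I laid the largest filter in the tray, carried the loaded tray by its walls to the box, slid it into the slot mouth and pushed it home on the handle bar with closed fingers. I handed the job in at about 27.6 s; it reports no verdict.

- **Tray home:** the push stopped dead as the force rose to about 22 N. In the last wrist picture the front plate and handle lie on the outline I drew for the home pose, to about 1 mm.
- **Filter:** after release it showed inside the tray walls with about equal margins. While carried it looked about 1.3 mm off to one side, within the 4 mm limit. Inside the box I could not see it, so its seat there is not checked directly.
- **Bystanders:** in the top picture the tumbler, blank, gnome and strop were found within about 2 to 3 px of where they started. The gripper was clear of everything when I handed in.
- **Disagreements:** my first box yaw, 10.5°, was about 1.4° too small. I used 11.9° from two lip sides and the box's top edge; the lip's front edge gave 10.9°. The tray shifted about 1.5 mm when the filter went in, and I allowed for that.

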